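# Find the loose bolt on the manifold and hold its guard open

## Robot

A 6-joint arm with a two-finger parallel gripper is mounted at the origin on a cart in front of the work surface, level with it; the furniture and walls round the work are solid. World frame = base frame: x ahead of the robot, y to its left, z up, the work surface at z = 0. Lengths are in m, angles in degrees, forces in N, time in s.
With the tool pointing down it reaches from about 0.4 to 0.825 m from the base axis. Payload 7 kg.
Tool frame: the origin (TCP) lies midway between the tips of the shut fingers; the grasp point (between the pads) lies 19 mm behind it; z points along the fingers, y is the direction in which the jaws open and shut (so a half turn about z gives the same grasp; the last joint's range is limited). The gripper opens to 88 mm and grips with 3 to 60 N. Pads are 19 mm wide; open, the fingers measure 130 mm over their backs; the gripper's body (78 mm by 193 mm) begins 47 mm behind the grasp point.
Start: joints at [87.668, 20.546, 0.682, 0, -70.136, -16.507], TCP at [0.218, 0.639, 0.227] pointing down, gripper open.
Joint ranges: [-176.03, 176.03], [-82.01, 121.73], [-58.28, 71.71], [-173.87, 95.51], [-174.79, -0.11], [-173.66, 173.66]. Speed limits (degrees/s): [136.94, 136.94, 172.46, 180, 180, 180].

## Interface

Orientations are given as [roll, pitch, yaw] about the fixed x, y, z axes, in that order (R = Rz(yaw) Ry(pitch) Rx(roll)).
In Python, from plant import sensors, viewer, r gives the robot as it stands. The module is installed in compiled form; this text tells all that it offers.
- The arm moves only by the shell command python3 -m handwheel 'ROWS' [OPENING] [FORCE]. ROWS is JSON, one flat list of numbers, 6 for each row, row after row: the shift along the world's x, y, z in cm, then the turn, a rotation vector about the world's x, y, z in rad. In form: [tx, ty, tz, wx, wy, wz, tx, ty, tz, wx, wy, wz, ...]. A call has 1 to 8 rows; each row is the pose to reach, as a shift and turn from the pose measured when the call began; what a row does not reach only later rows make up. A row lasts 1/10 s, in which the tool goes at most 50 mm and 8.59 degrees, less where a joint would pass 70% of its speed; a pose out of reach is approached as far as the arm can. A call with a gripper value outside its range is refused whole. OPENING is the closure in counts, from 0 (fully open) to 255 (shut), set as the call begins (- or left out, the last holds). The fingers move at their own pace and stop on an object; FORCE is the grip in N (left out, the last holds). Time passes only in rows, so rows that repeat a pose let the fingers close. It gives the time, the measured TCP pose, the force and the opening at its end, in the units of the state.
- sensors.get_state(): the state, without advancing time (a new reading comes with each control period).
- viewer.capture(name): name is "side" or "top"; returns a dict with "img" (420x560x3 uint8, red, green, blue), "camera_matrix" (3x3 intrinsics, pixels), "k1" (the pictures are not rectified: a ray, as slopes to the right and down, at radius r is drawn at 1 + k1 r^2 times it, then the intrinsics apply), "camera_from_world" (4x4, takes a point from world to camera coordinates). Camera axes: x right, y down, z forward; pixel columns grow to the right and rows downward; lengths in m; the calibration is good to about 2 mm. A picture is of the moment at which its call begins. There is no depth.
- r.close_job(): hands the job in, once; it reports no verdict.
The state is a dict: "time_s": time; "joints": joint angles; "qd": joint speeds; "joint_torque": joint torques, N m; "tcp_pos": TCP position; "eef_rot": TCP orientation; "contact_force": force on the tool from outside, world axes, zero at the start; "moment": the same for the moment, N m; "gripper_width": finger opening in m.
Only numpy, scipy, OpenCV 4.12 (cv2) and the standard library are available. Lean on these libraries where they do the work, as an engineer would, in place of code of your own. Each camera call takes 0.05 s, during which the arm holds its last target.

## Task

First lay the marker in the two V notches of its pen rest and let go, so that it is at hand for marking. Then tap the bolt heads of the manifold from above to find the one that is loose (it sinks and stays down), pinch the grip of that bolt's hinged guard and swing it up to more than 45 degrees for me; finish still holding it open. Leave the guards of the tight bolts shut and do not shift the other things on the worktop.

Things in the scene. Friction and masses are not known exactly. Their poses are not given: they have to be found in the camera images.
- marker_mid (a point): middle of the lab marker: a round pen, 14 mm thick, 130 mm long, 10 to 18 g, lying on its side on the worktop right of the manifold, can roll. The point is on the pen's axis at mid length (7 mm above the worktop as it lies). Its y axis runs along the pen; its x and z turn as the pen rolls
- marker: the same marker, with its origin on its barrel surface, 7 mm from the axis, at mid length; y axis along the pen
- rest: fixed white pen rest left of the manifold: base 46 x 92 x 8 mm (origin under its centre, y axis along the pen's direction, z up) and two posts, 12 mm thick, at y = -38 and +38 mm, each with a 90 degree V notch open upward (mouth about 34 mm, tips 48 mm above the worktop). 64 mm free between the posts, for fingers, down to 8 mm above the worktop
- rest_seat (a point): where the marker's middle is when it lies properly in both notches of the rest: 39 mm above the worktop; y axis along the pen's direction, z up. Either end of the marker may point either way
- manifold: fixed grey metal manifold block, 216 (along its x axis) x 64 x 50 mm high, with a brass pipe stub at each end; origin under its centre on the worktop, z up, x along the row of three bolts, its y towards the guards' hinges. Bolt centres at x = -64, 0, 64 mm, y = 0. The three bolts look alike, as do the three guards
- bolt_1_top (a point): centre of the top face of bolt 1, at x = -64 mm (nearest the robot) of the manifold: round steel head, 20 mm across, its top 68 mm above the worktop and 10 mm proud of the guard plate round it
- bolt_1 (a joint): how far that bolt has sunk, in m: 0 at the start. A loose bolt sinks 5 mm when pressed down with more than about 3 N and stays down; a tight one gives less than about 1 mm. Which one is loose differs every time; one is, two are tight
- guard_1_grip (a point): centre of the grip of bolt 1's hinged guard: a plain metal round bar 16 mm thick and 18 mm long, lying along the manifold's x axis, overhanging the block's -y side, 59 mm above the worktop when shut; free space below it and beside it (46 mm to the next grip). Pinched on its two flat ends (along the manifold's x) it can turn between the fingers as the guard swings up
- guard_1_hinge (a point): hinge axis (along the manifold's x) of guard 1, 56 mm above the worktop, 24 mm to +y of the bolt; the grip's centre is 74 mm from it to -y when shut and moves up and over towards +y as it opens
- guard_1 (a joint): opening angle of guard 1 (flat steel plate 36 mm wide and 4 mm thick, reaching 44 mm from the hinge, with a window round the bolt, then a 10 mm wide arm to the grip), rad: 0 shut (flat), at most 1.25. A weak spring and its weight (about 1 N at the grip) shut it when let go
- bolt_2_top (a point): centre of the top face of bolt 2, at x = 0 (middle) of the manifold: round steel head, 20 mm across, its top 68 mm above the worktop and 10 mm proud of the guard plate round it
- bolt_2 (a joint): how far that bolt has sunk, in m: 0 at the start. A loose bolt sinks 5 mm when pressed down with more than about 3 N and stays down; a tight one gives less than about 1 mm. Which one is loose differs every time; one is, two are tight
- guard_2_grip (a point): centre of the grip of bolt 2's hinged guard: a plain metal round bar 16 mm thick and 18 mm long, lying along the manifold's x axis, overhanging the block's -y side, 59 mm above the worktop when shut; free space below it and beside it (46 mm to the next grip). Pinched on its two flat ends (along the manifold's x) it can turn between the fingers as the guard swings up
- guard_2_hinge (a point): hinge axis (along the manifold's x) of guard 2, 56 mm above the worktop, 24 mm to +y of the bolt; the grip's centre is 74 mm from it to -y when shut and moves up and over towards +y as it opens
- guard_2 (a joint): opening angle of guard 2 (flat steel plate 36 mm wide and 4 mm thick, reaching 44 mm from the hinge, with a window round the bolt, then a 10 mm wide arm to the grip), rad: 0 shut (flat), at most 1.25. A weak spring and its weight (about 1 N at the grip) shut it when let go
- bolt_3_top (a point): centre of the top face of bolt 3, at x = +64 mm (farthest) of the manifold: round steel head, 20 mm across, its top 68 mm above the worktop and 10 mm proud of the guard plate round it
- bolt_3 (a joint): how far that bolt has sunk, in m: 0 at the start. A loose bolt sinks 5 mm when pressed down with more than about 3 N and stays down; a tight one gives less than about 1 mm. Which one is loose differs every time; one is, two are tight
- guard_3_grip (a point): centre of the grip of bolt 3's hinged guard: a plain metal round bar 16 mm thick and 18 mm long, lying along the manifold's x axis, overhanging the block's -y side, 59 mm above the worktop when shut; free space below it and beside it (46 mm to the next grip). Pinched on its two flat ends (along the manifold's x) it can turn between the fingers as the guard swings up
- guard_3_hinge (a point): hinge axis (along the manifold's x) of guard 3, 56 mm above the worktop, 24 mm to +y of the bolt; the grip's centre is 74 mm from it to -y when shut and moves up and over towards +y as it opens
- guard_3 (a joint): opening angle of guard 3 (flat steel plate 36 mm wide and 4 mm thick, reaching 44 mm from the hinge, with a window round the bolt, then a 10 mm wide arm to the grip), rad: 0 shut (flat), at most 1.25. A weak spring and its weight (about 1 N at the grip) shut it when let go
- petri: closed round petri dish, 61 mm across, 15 high; origin under its centre. A bystander
- timer: white bench timer lying on its back, 72 x 66 x 18 mm; origin under its centre. A bystander

How it is judged:
By the outcome, as a careful person would: the job done as asked, in the order asked, and still so for the second after the job is handed in, while the arm keeps its last pose, push and grip.
It also fails if it takes over 61 s, if anything falls off the work surface, if the arm or the gripper's body presses on something with over 40 N, if the wrist force passes 120 N, or if a joint passes its speed limit or range.

## Working session

There is one attempt and no reset: what is moved stays moved. The work goes in short steps, Python scripts to look and compute and a shell command to move; the robot and the scene stay as the last step left them, time stands still between calls to the robot, and variables do not carry over. Pictures are saved under pics/ and viewed, and the job is handed in when it is done.

```bash
mkdir -p pics; python3 - <<'E'
from plant import sensors, viewer, r
import cv2, numpy as np
print(sensors.get_state())
for n in("side","top"):
    c=viewer.capture(n); cv2.imwrite(f"pics/{n}0.png",c["img"][:,:,::-1]); 
    np.savez(f"{n}0.npz",**c)
    print(n,c["camera_matrix"],c["k1"],c["camera_from_world"])
E
```

```text
{'time_s': 0.0, 'joints': array([ 8.76678988e+01,  2.05898315e+01,  6.34074172e-01, -2.04241334e-02,
       -7.01352286e+01, -1.65056082e+01]), 'qd': array([-0.07218233, -0.01548391, -0.09079362, -0.06409431,  0.03259971,
       -0.08275624]), 'joint_torque': array([ 3.05304602e-04, -5.82709908e+01,  2.93059123e+01,  6.99741080e+00,
        6.97597337e-03, -1.46000339e-04]), 'tcp_pos': array([0.21783009, 0.63837301, 0.22564211]), 'eef_rot': array([ 1.79907308e+02, -7.44357717e-03, -1.88446589e+01]), 'contact_force': array([-0.16351893,  0.15918754, -0.60771054]), 'moment': array([-0.01485487,  0.04689187, -0.06051956]), 'gripper_width': 0.08784867987544981}
side [[401.82695092   0.         276.02212348]
 [  0.         401.82695092 209.09508691]
 [  0.           0.           1.        ]] -0.10018095281077526 [[-0.99343882 -0.11419064 -0.00630983  0.49885612]
 [-0.07046383  0.65461362 -0.75267248  0.12738457]
 [ 0.09007865 -0.74728944 -0.65836489  1.27687459]
 [ 0.          0.          0.          1.        ]]
top [[378.91013711   0.         281.60655682]
 [  0.         378.91013711 208.04934117]
 [  0.           0.           1.        ]] -0.055365927903956016 [[ 0.0274035  -0.99962124 -0.00253286 -0.03635675]
 [-0.9847914  -0.0265619  -0.17169847  0.49781459]
 [ 0.17156616  0.00719948 -0.98514629  0.92452058]
 [ 0.          0.          0.          1.        ]]
```

View pics/side0.png

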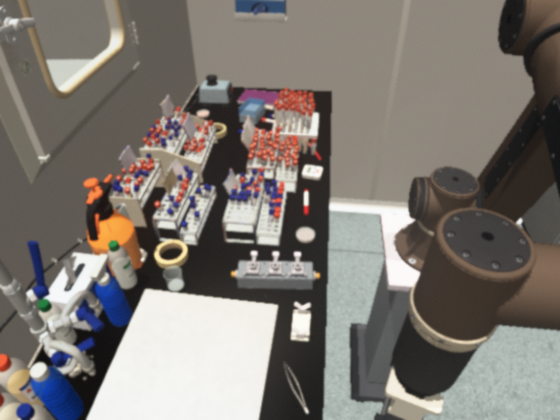

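View pics/top0.png

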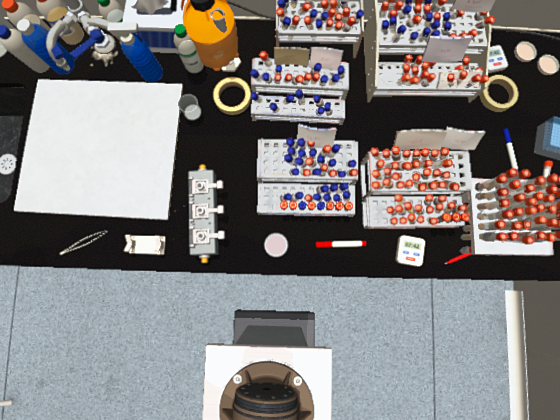

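The top view shows the manifold at (203,213), the rest at (145,245), the marker (red/white) at (341,244), the petri at (276,245) and the timer at (410,250). I'll zoom in on these.

```bash
python3 - <<'E'
import cv2
a=cv2.imread("pics/top0.png")[155:275,110:310]; cv2.imwrite("pics/top0a.png",cv2.resize(a,None,fx=4,fy=4,interpolation=cv2.INTER_CUBIC))
b=cv2.imread("pics/top0.png")[220:280,240:440]; b=cv2.resize(b,None,fx=4,fy=4,interpolation=cv2.INTER_CUBIC)
c=cv2.imread("pics/side0.png")[185:350,225:335]; cv2.imwrite("pics/side0a.png",cv2.resize(c,None,fx=3.6,fy=3.6,interpolation=cv2.INTER_CUBIC))
cv2.imwrite("pics/top0b.png",b)
E
```

```text
(no output)
```

View pics/top0a.png

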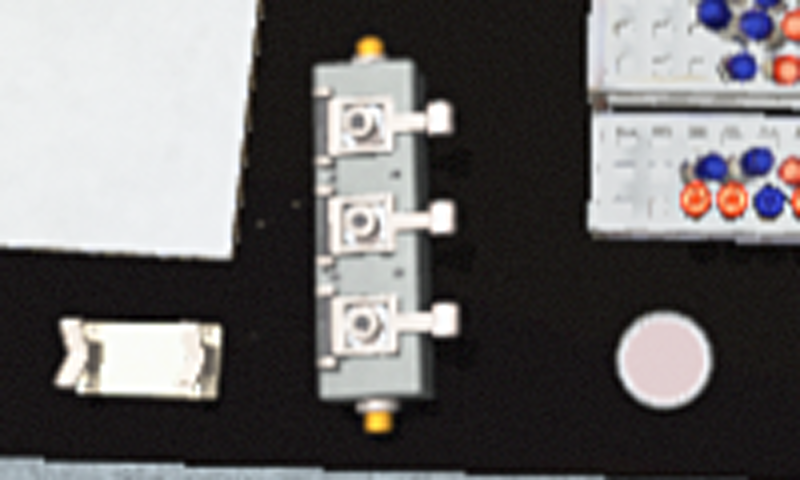

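View pics/top0b.png

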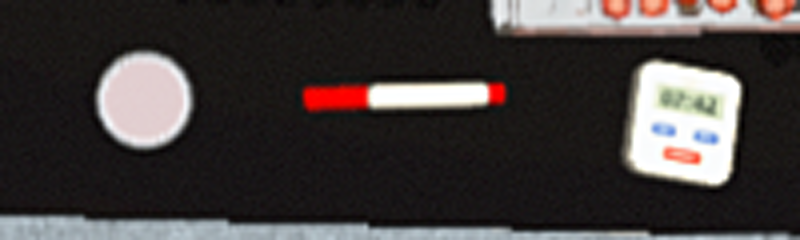

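View pics/side0a.png

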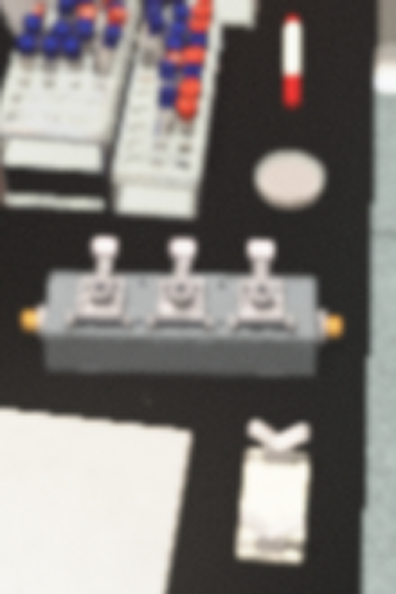

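```bash
cat > h.py <<'E'
import numpy as np,cv2
def ray(c,px):
    K=c["camera_matrix"];D=np.array([float(c["k1"]),0,0,0,0])
    n=cv2.undistortPoints(np.array(px,float).reshape(1,1,2),K,D).ravel()
    T=c["camera_from_world"];R=T[:3,:3];o=-R.T@T[:3,3]
    return o,R.T@np.array([n[0],n[1],1])
def onz(c,px,z):
    o,d=ray(c,px);return o+d*(z-o[2])/d[2]
def tri(c1,p1,c2,p2):
    o1,d1=ray(c1,p1);o2,d2=ray(c2,p2)
    s=np.linalg.lstsq(np.c_[d1,-d2],o2-o1,rcond=None)[0]
    a=o1+s[0]*d1;b=o2+s[1]*d2
    return (a+b)/2,np.linalg.norm(a-b)
def proj(c,p):
    T=c["camera_from_world"];q,_=cv2.projectPoints(np.array(p,float).reshape(-1,3),cv2.Rodrigues(T[:3,:3])[0],T[:3,3],c["camera_matrix"],np.array([float(c["k1"]),0,0,0,0.]))
    return q.reshape(-1,2)
E
python3 - <<'E'
from h import *
np.set_printoptions(precision=4,suppress=True)
t=dict(np.load("top0.npz"));s=dict(np.load("side0.npz"))
def rect(c,x0,y0,x1,y1,thr):
    g=c["img"][y0:y1,x0:x1].max(2); m=(g>thr).astype(np.uint8)
    n,l,st,ce=cv2.connectedComponentsWithStats(m); i=1+np.argmax(st[1:,4])
    cn=cv2.findContours((l==i).astype(np.uint8),cv2.RETR_EXTERNAL,cv2.CHAIN_APPROX_NONE)[0][0]
    r=cv2.minAreaRect(cn); ctr=np.array(r[0])+[x0,y0]; return ctr,r,ce[i]+[x0,y0],cv2.boxPoints(r)+[x0,y0]
def ends(b):
    d=[np.linalg.norm(b[i]-b[(i+1)%4]) for i in range(4)]
    k=int(np.argmin(d)); return (b[k]+b[(k+1)%4])/2,(b[(k+2)%4]+b[(k+3)%4])/2
for n,c,w in(("top",t,(305,232,375,255)),("side",s,(298,186,314,218))):
    ctr,r,ce,b=rect(c,*w,90); e=ends(b); E=[onz(c,x,.007) for x in e]
    print(n,ctr,ce,r[1],*E,"len",np.linalg.norm(E[0]-E[1]),"mid",(E[0]+E[1])/2)
for n,c,w in(("top",t,(258,225,295,265)),("side",s,(293,224,320,245)),("top",t,(390,230,432,270)),("side",s,(300,160,330,182))):
    ctr,r,ce,b=rect(c,*w,90);print(n,r[1],onz(c,ce,.015))
f=lambda u,v,x0,y0,k:((u+.5)/k-.5+x0,(v+.5)/k-.5+y0)
T=lambda u,v:f(u,v,110,155,4); S=lambda u,v:f(u,v,225,185,3.6)
for nm,a,b,z in(("g3",(440,118),(104,245),.059),("g2",(441,216),(182,246),.059),("g1",(446,319),(261,247),.059),
  ("b3",(363,121),(101,294),.068),("b2",(364,220),(181,293),.068),("b1",(364,322),(263,293),.068)):
    print(nm,onz(t,T(*a),z),onz(s,S(*b),z),*tri(t,T(*a),s,S(*b)))
for nm,a in(("far-L",(314,66)),("far-R",(416,64)),("near-L",(320,397)),("near-R",(433,397))): print(nm,onz(t,T(*a),.05))
print("side blk");
for nm,a in(("fl",(49,273)),("fr",(313,275)),("nl",(46,340)),("nr",(317,345))): print(nm,onz(s,S(*a),.05))
print("rest top base");
for a in((78,322),(222,324),(219,398),(76,396)):print(onz(t,T(*a),.006))
for a in((246,452),(310,455),(302,562),(236,557)):print('s',onz(s,S(*a),.006))
E
```

```text
top [340.9845 243.4576] [340.7902 243.5508] (6.168910503387451, 50.093841552734375) [ 0.4188 -0.2457  0.007 ] [ 0.4117 -0.1147  0.007 ] len 0.13122563656267514 mid [ 0.4152 -0.1802  0.007 ]
side [305.5 201.5] [305.5503 201.5705] (25.0, 5.0) [ 0.4206 -0.2561  0.007 ] [ 0.4123 -0.1161  0.007 ] len 0.1402014515902529 mid [ 0.4164 -0.1861  0.007 ]
top (23.0, 23.0) [ 0.4075 -0.0099  0.015 ]
side (16.0, 20.0) [ 0.4077 -0.0081  0.015 ]
top (27.435745239257812, 29.13279914855957) [ 0.401  -0.3592  0.015 ]
side (21.53626823425293, 15.289106369018555) [ 0.4022 -0.359   0.015 ]
g3 [0.5533 0.1364 0.059 ] [0.554  0.1305 0.059 ] [0.5525 0.1354 0.0644] 0.0008609748566973505
g2 [0.4902 0.1322 0.059 ] [0.4899 0.1246 0.059 ] [0.4891 0.131  0.066 ] 0.00012659206836135902
g1 [0.4254 0.1255 0.059 ] [0.4252 0.1187 0.059 ] [0.4249 0.1245 0.0653] 0.00020398479754130106
b3 [0.548  0.1834 0.068 ] [0.5465 0.1907 0.068 ] [0.5486 0.1849 0.0614] 0.0018410151820351058
b2 [0.4848 0.1787 0.068 ] [0.4839 0.1827 0.068 ] [0.4849 0.1795 0.0643] 0.001159299029350093
b1 [0.4212 0.1746 0.068 ] [0.4196 0.1758 0.068 ] [0.4204 0.1749 0.0671] 0.0016824850483700743
far-L [0.5879 0.2219 0.05  ]
far-R [0.5909 0.1556 0.05  ]
near-L [0.3752 0.2033 0.05  ]
near-R [0.3774 0.1326 0.05  ]
side blk
fl [0.5956 0.158  0.05  ]
fr [0.3811 0.1367 0.05  ]
nl [0.5852 0.227  0.05  ]
nr [0.3744 0.2088 0.05  ]
rest top base
[0.4214 0.379  0.006 ]
[0.423  0.2824 0.006 ]
[0.3745 0.2806 0.006 ]
[0.3728 0.3758 0.006 ]
s [0.4226 0.2832 0.006 ]
s [0.3737 0.2807 0.006 ]
s [0.3745 0.3731 0.006 ]
s [0.4221 0.3741 0.006 ]
```

```bash
python3 - <<'E'
import cv2
from h import *
a=cv2.imread("pics/top0.png")[120:270,245:405]; cv2.imwrite("pics/top0c.png",cv2.resize(a,None,fx=4,fy=4,interpolation=cv2.INTER_CUBIC))
c=cv2.imread("pics/side0.png")[110:255,220:330]; cv2.imwrite("pics/side0c.png",cv2.resize(c,None,fx=4,fy=4,interpolation=cv2.INTER_CUBIC))
for n in("top","side"):
    T=np.load(n+"0.npz")["camera_from_world"];print(-T[:3,:3].T@T[:3,3])
E
```

```text
[ 0.33262338 -0.02977614  0.99616994]
[0.38953989 0.92777193 0.93967596]
```

View pics/top0c.png

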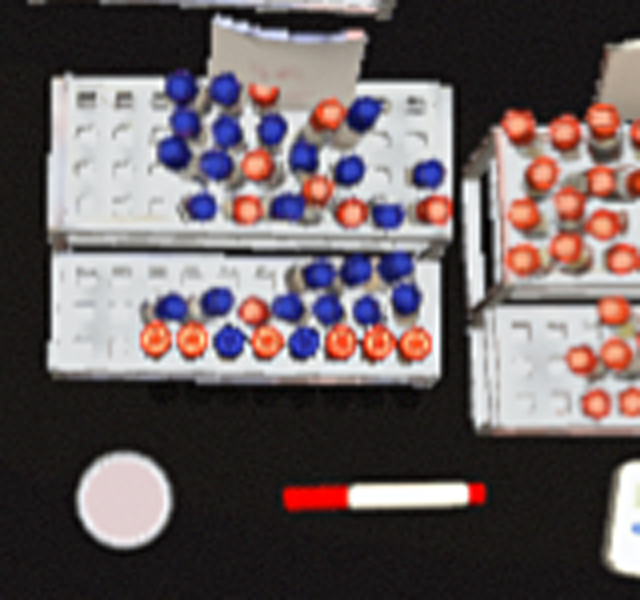

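View pics/side0c.png

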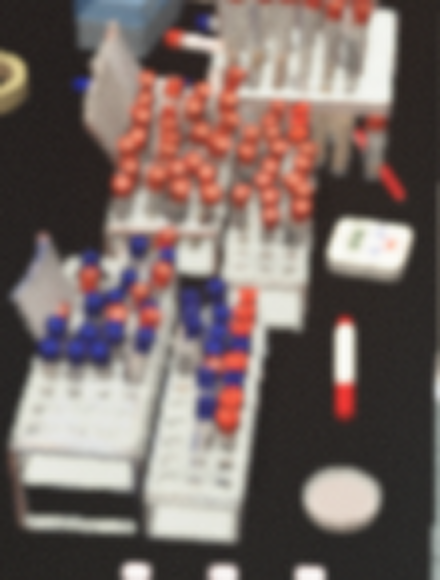

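```bash
python3 - <<'E'
from h import *
np.set_printoptions(precision=4,suppress=True)
t=dict(np.load("top0.npz"));s=dict(np.load("side0.npz"))
f=lambda u,v,x0,y0:((u+.5)/4-.5+x0,(v+.5)/4-.5+y0)
T=lambda u,v:f(u,v,245,120); S=lambda u,v:f(u,v,220,110)
print(tri(t,T(48,372),s,S(240,505)),onz(s,S(237,538),0))
print("cap",tri(t,T(155,340),s,S(228,418)),tri(t,T(415,344),s,S(246,296)))
print(tri(t,T(478,430),s,S(303,298)),onz(s,S(302,327),0))
print("cap",tri(t,T(596,404),s,S(301,208)))
E
```

```text
(array([0.4852, 0.0402, 0.047 ]), np.float64(0.0014335227060767225)) [0.4893 0.031  0.    ]
cap (array([ 0.5021, -0.0272,  0.0769]), np.float64(0.001431012811612885)) (array([ 0.5042, -0.1876,  0.0774]), np.float64(0.002050046740397237))
(array([ 0.4564, -0.2333,  0.0442]), np.float64(0.0026972939042223918)) [ 0.4586 -0.2465  0.    ]
cap (array([ 0.4652, -0.2917,  0.1029]), np.float64(0.0006133732035512054))
```

```bash
python3 -m handwheel '[23,-38,0,0,0,-0.6,23,-38,0,0,0,-0.6,23,-38,0,0,0,-0.6,23,-38,0,0,0,-0.6,23,-38,0,0,0,-0.6,23,-38,0,0,0,-0.6,23,-38,0,0,0,-0.6,23,-38,0,0,0,-0.6]' 140 20
```

```text
time_s: 0.9
tcp_pos: [0.4253, 0.2945, 0.2258]
eef_rot: [179.9, -0.0, -53.2]
contact_force: [1.2, 1.0, -0.1]
gripper_width: 0.0397
```

```bash
python3 -m handwheel '[0,-40,0,0,0,-0.59,0,-40,0,0,0,-0.59,0,-40,0,0,0,-0.59,0,-40,0,0,0,-0.59,0,-40,0,0,0,-0.59,0,-40,0,0,0,-0.59,0,-40,0,0,0,-0.59,0,-40,0,0,0,-0.59]' 
python3 - <<'E'
from plant import sensors, viewer, r
import cv2, numpy as np
for n in("side","top"):
    c=viewer.capture(n); cv2.imwrite(f"pics/{n}1.png",c["img"][:,:,::-1]); np.savez(f"{n}1.npz",**c)
s=sensors.get_state();print(s["tcp_pos"],s["eef_rot"],s["time_s"])
E
```

```text
time_s: 1.7
tcp_pos: [0.4247, -0.1054, 0.226]
eef_rot: [180.0, 0.0, -87.0]
contact_force: [1.5, 0.5, 0.5]
gripper_width: 0.0392
[ 0.42402915 -0.10847797  0.22546705] [ 1.79850953e+02 -3.18441412e-02 -8.74093301e+01] 1.8
```

View pics/side1.png

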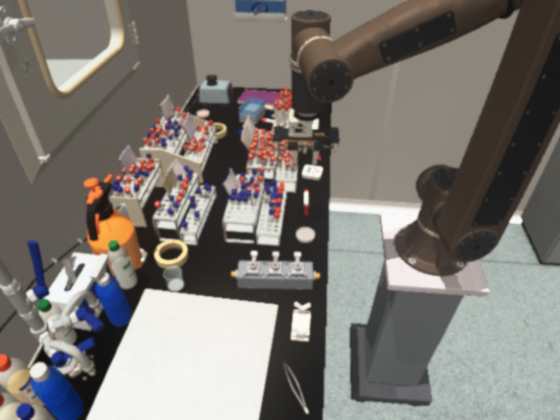

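View pics/top1.png

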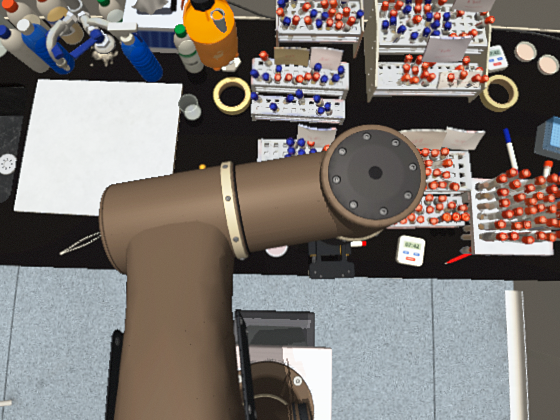

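```bash
python3 - <<'E'
import cv2
from h import *
c=cv2.imread("pics/side1.png")[60:200,240:360]; cv2.imwrite("pics/side1c.png",cv2.resize(c,None,fx=4,fy=4,interpolation=cv2.INTER_CUBIC))
E
```

```text
(no output)
```

View pics/side1c.png

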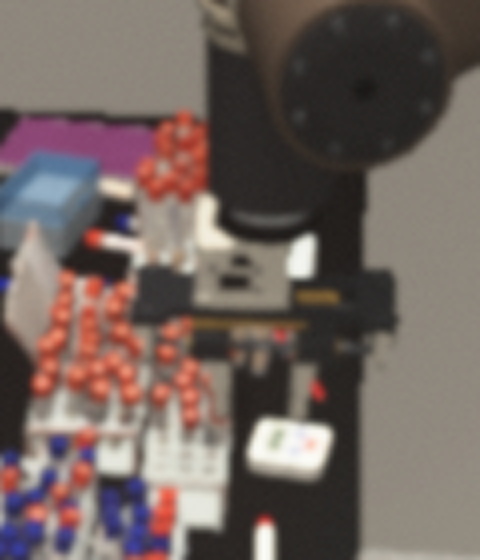

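```bash
python3 - <<'E'
from h import *
np.set_printoptions(precision=4,suppress=True)
t=dict(np.load("top0.npz"));s=dict(np.load("side0.npz"))
f=lambda u,v,x0,y0:((u+.5)/4-.5+x0,(v+.5)/4-.5+y0)
T=lambda u,v:f(u,v,245,120); S=lambda u,v:f(u,v,220,110)
print(tri(t,T(580,358),s,S(270,212)),tri(t,T(613,312),s,S(242,194)))
print(tri(t,T(405,300),s,S(215,290)),tri(t,T(415,344),s,S(246,296)))
for u in (396,434): print(onz(t,T(u,344),.077))
for u in (580-16,596-16): print(onz(t,T(u,380),.103))
E
```

```text
(array([ 0.4929, -0.2827,  0.1026]), np.float64(0.0005685383317417719)) (array([ 0.5207, -0.302 ,  0.1074]), np.float64(0.0005931554506557347))
(array([ 0.5301, -0.1799,  0.0877]), np.float64(0.0030841383959900838)) (array([ 0.5042, -0.1876,  0.0774]), np.float64(0.002050046740397237))
[ 0.5029 -0.1759  0.077 ]
[ 0.5035 -0.1994  0.077 ]
[ 0.4789 -0.2726  0.103 ]
[ 0.4792 -0.2823  0.103 ]
```

The picture shows the gripper's 193 mm body (side crop cols 135–395) along the jaw axis. A square grasp would hit the tube caps at x≈0.495, y>-0.199. A 45° yaw fits between the caps, and closing the jaws will then swing the pen into line.

```bash
python3 -m handwheel '[-1.1,-7.3,-4,0,0,-0.83,-1.1,-7.3,-4,0,0,-0.83,-1.1,-7.3,-4,0,0,-0.83,-1.1,-7.3,-4,0,0,-0.83,-1.1,-7.3,-4,0,0,-0.83,-1.1,-7.3,-4,0,0,-0.83,-1.1,-7.3,-4,0,0,-0.83,-1.1,-7.3,-4,0,0,-0.83]' 80 20
python3 -c "
from plant import sensors
s=sensors.get_state();print(s['tcp_pos'],s['eef_rot'],s['gripper_width'])"
```

```text
time_s: 2.6
tcp_pos: [0.413, -0.1812, 0.1853]
eef_rot: [179.8, -0.0, -134.8]
contact_force: [-0.1, -0.8, 1.1]
gripper_width: 0.0604
[ 0.41298938 -0.18117492  0.18533718] [ 1.79833704e+02 -4.15593514e-02 -1.34782237e+02] 0.06037444645666334
```

```bash
python3 -m handwheel '[0,0,-4,0,0,0,0,0,-8,0,0,0,0,0,-11.5,0,0,0,0,0,-14,0,0,0,0,0,-16,0,0,0,0,0,-16.5,0,0,0,0,0,-16.5,0,0,0]'
python3 - <<'E'
from plant import sensors, viewer, r
import cv2, numpy as np
for n in("side",):
    c=viewer.capture(n); cv2.imwrite(f"pics/{n}2.png",cv2.resize(c["img"][100:240,240:360,::-1],None,fx=4,fy=4,interpolation=cv2.INTER_CUBIC))
s=sensors.get_state();print(s["tcp_pos"],s["eef_rot"],s["time_s"],s["contact_force"])
E
```

```text
time_s: 3.3
tcp_pos: [0.4127, -0.1811, 0.0199]
eef_rot: [179.8, -0.1, -134.7]
contact_force: [0.1, -0.1, 0.6]
gripper_width: 0.0604
[ 0.41334777 -0.18112566  0.02072637] [ 1.79837957e+02 -4.87939141e-02 -1.34703969e+02] 3.35 [-0.28689606  1.07136375  0.63669344]
```

View pics/side2.png

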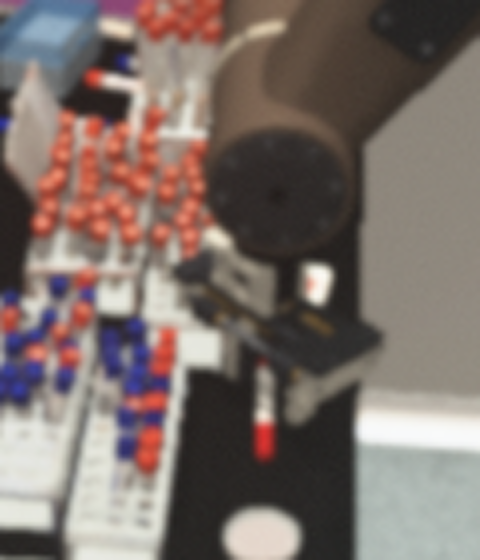

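The body sits in the gap between the caps, with the pen (crop col 263, rows 360–455) between the fingers and no contact. I'll go down and close.

```bash
python3 -m handwheel '[0,0,-0.8,0,0,0,0,0,-1.5,0,0,0,0,0,-1.6,0,0,0]'
python3 -c "
from plant import sensors
s=sensors.get_state();print(s['tcp_pos'],s['contact_force'])"
python3 -m handwheel '[0,0,0,0,0,0,0,0,0,0,0,0,0,0,0,0,0,0,0,0,0,0,0,0,0,0,0,0,0,0,0,0,0,0,0,0,0,0,0,0,0,0]' 255 15
python3 - <<'E'
from plant import sensors, viewer, r
import cv2, numpy as np
for n in("side",):
    c=viewer.capture(n); cv2.imwrite(f"pics/{n}3.png",cv2.resize(c["img"][100:240,240:360,::-1],None,fx=4,fy=4,interpolation=cv2.INTER_CUBIC))
s=sensors.get_state();print(s["tcp_pos"],s["eef_rot"],s["time_s"],s["contact_force"],s["gripper_width"])
E
```

```text
time_s: 3.65
tcp_pos: [0.4131, -0.1811, 0.0043]
eef_rot: [179.8, -0.1, -134.7]
contact_force: [0.6, -0.4, 0.2]
gripper_width: 0.0604
[ 0.41305305 -0.18111419  0.00433615] [ 0.63358267 -0.39525361  0.17577035]
time_s: 4.35
tcp_pos: [0.4131, -0.1811, 0.0044]
eef_rot: [179.8, -0.1, -134.7]
contact_force: [-0.4, 0.0, 0.4]
gripper_width: 0.0134
[ 0.41311891 -0.18111103  0.00437894] [ 1.79827069e+02 -5.31357807e-02 -1.34705241e+02] 4.4 [-0.56290175 -0.52112943  1.37119398] 0.013817238243762742
```

View pics/side3.png

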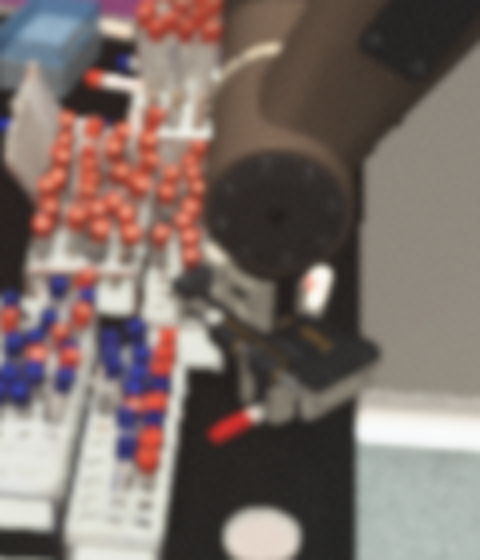

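The pen is gripped and swung into line (opening 13.8 mm, cap at crop (235,425)). Now I'll lift it.

```bash
python3 -m handwheel '[0,0,3,0,0,0,0,0,7,0,0,0,0,0,12,0,0,0,0,0,17,0,0,0,0,0,20,0,0,0,0,0,20,0,0,0]'
python3 -m handwheel '[2,5,0,0,0,0.14,3,10,0,0,0,0.28,3,15,0,0,0,0.42,3,20,0,0,0,0.56,3,25,0,0,0,0.7,3,30,0,0,0,0.78,2,35,0,0,0,0.78,2,37,0,0,0,0.78]'
python3 -m handwheel '[0,5,0,0,0,0,-1,9,0,0,0,0,-2,13,0,0,0,0,-2,14,0,0,0,0,-2,14,0,0,0,0,-2,14,0,0,0,0]'
python3 - <<'E'
from plant import sensors, viewer, r
import cv2, numpy as np
for n in("side","top"):
    c=viewer.capture(n); np.savez(f"{n}4.npz",**c);cv2.imwrite(f"pics/{n}4.png",c["img"][:,:,::-1])
s=sensors.get_state();print(s["tcp_pos"],s["eef_rot"],s["time_s"],s["contact_force"],s["gripper_width"])
E
```

```text
time_s: 5.0
tcp_pos: [0.4156, -0.1815, 0.2093]
eef_rot: [-179.8, 0.3, -134.7]
contact_force: [0.2, 0.2, 0.8]
gripper_width: 0.0131
time_s: 5.8
tcp_pos: [0.4346, 0.1914, 0.2088]
eef_rot: [-179.8, 0.3, -89.9]
contact_force: [-0.1, -1.0, -0.1]
gripper_width: 0.0132
time_s: 6.4
tcp_pos: [0.4142, 0.3307, 0.2081]
eef_rot: [-179.9, 0.2, -89.8]
contact_force: [0.2, -0.6, -0.1]
gripper_width: 0.0135
[0.41459448 0.33029721 0.20857055] [-179.82613475    0.2360134   -89.90382947] 6.5 [ 0.10610658  0.14470632 -0.43210238] 0.013311295423053973
```

View pics/side4.png

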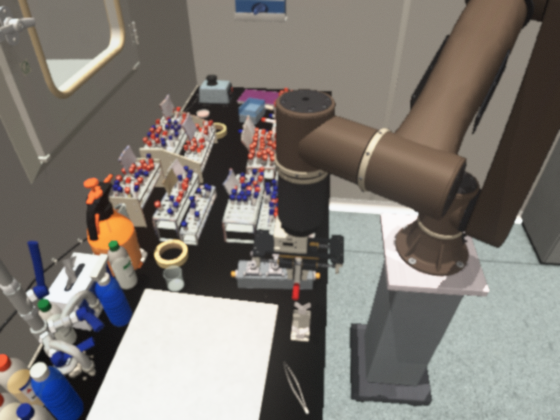

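View pics/top4.png

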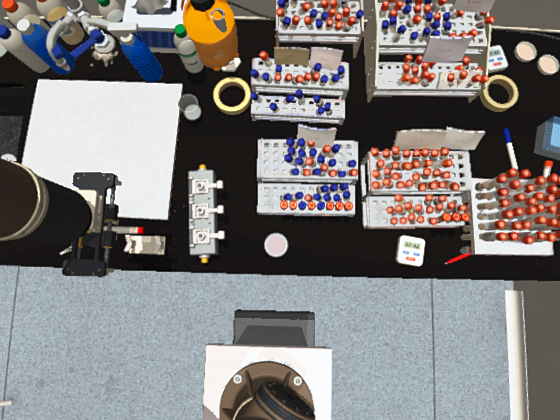

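```bash
python3 - <<'E'
import cv2
from h import *
a=cv2.resize(cv2.imread("pics/top4.png")[200:270,60:180],None,fx=5,fy=5,interpolation=cv2.INTER_CUBIC)
c=cv2.resize(cv2.imread("pics/side4.png")[225:345,255:350],None,fx=5,fy=5,interpolation=cv2.INTER_CUBIC)
cv2.imwrite("pics/top4a.png",a);cv2.imwrite("pics/side4a.png",c)
E
```

```text
(no output)
```

View pics/top4a.png

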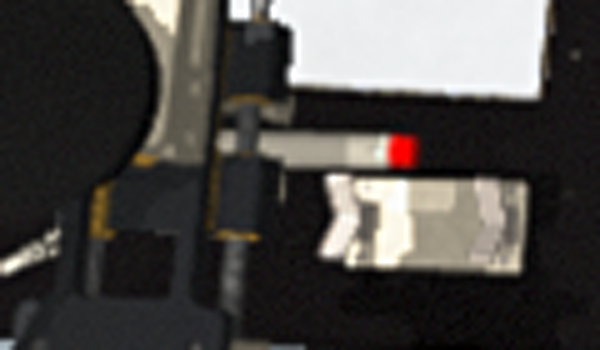

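View pics/side4a.png

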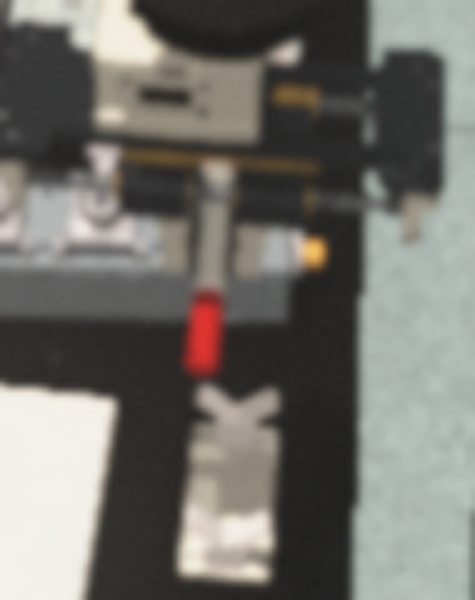

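```bash
python3 - <<'E'
from h import *
np.set_printoptions(precision=4,suppress=True)
t=dict(np.load("top4.npz"));s=dict(np.load("side4.npz"))
T=lambda u,v:((u+.5)/5-.5+60,(v+.5)/5-.5+200); S=lambda u,v:((u+.5)/5-.5+255,(v+.5)/5-.5+225)
print("-y end",onz(t,T(419,151),.2115)); print("+y end",onz(s,S(202,376),.2115))
for a in((330,175),(322,256),(480,180),(500,262)): print("tip top",onz(t,T(*a),.048))
for a in((203,390),(275,395)): print("tip side",onz(s,S(*a),.048))
for x in(.398,):
  for y in (.328,):
    print(proj(t,[[x,y+.038,.034],[x,y-.038,.034]])-[60,200], proj(s,[[x,y+.038,.034],[x,y-.038,.034]])-[255,225])
E
```

```text
-y end [0.4151 0.2647 0.2115]
+y end [0.4132 0.3974 0.2115]
tip top [0.4187 0.3709 0.048 ]
tip top [0.3777 0.3711 0.048 ]
tip top [0.4185 0.2935 0.048 ]
tip top [0.3777 0.28   0.048 ]
tip side [0.4172 0.2874 0.048 ]
tip side [0.3787 0.2865 0.048 ]
[[68.9232 43.2784]
 [98.0936 44.2022]] [[ 45.0693 106.695 ]
 [ 47.1028  82.11  ]]
```

The pen was gripped at its middle: ends at y=0.265 and 0.397, length 133 mm. The rest is centred at (0.398, 0.328). Moving over it and down.

```bash
python3 -m handwheel '[-1.6,-0.3,-3,0,0,0,-1.6,-0.3,-7,0,0,0,-1.6,-0.3,-10,0,0,0,-1.6,-0.3,-11.5,0,0,0,-1.6,-0.3,-11.8,0,0,0,-1.6,-0.3,-11.8,0,0,0]'
python3 - <<'E'
from plant import sensors, viewer, r
import cv2, numpy as np
for n in("side","top"):
    c=viewer.capture(n); np.savez(f"{n}5.npz",**c)
    im=c["img"][:,:,::-1]; im=im[225:345,255:350] if n=="side" else im[200:270,60:180]
    cv2.imwrite(f"pics/{n}5.png",cv2.resize(im,None,fx=5,fy=5,interpolation=cv2.INTER_CUBIC))
s=sensors.get_state();print(s["tcp_pos"],s["eef_rot"],s["time_s"],s["contact_force"],s["gripper_width"])
E
```

```text
time_s: 7.1
tcp_pos: [0.399, 0.3266, 0.0907]
eef_rot: [-179.8, 0.2, -90.0]
contact_force: [0.2, 0.8, 0.1]
gripper_width: 0.0135
[0.39927649 0.32754179 0.09172599] [-179.76455835    0.31786902  -89.93037978] 7.2 [ 0.09628849 -0.54701919  0.83747444] 0.013256023903800441
```

View pics/side5.png

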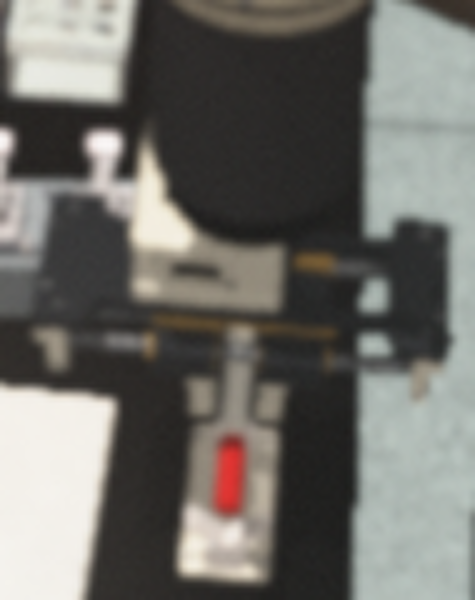

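View pics/top5.png

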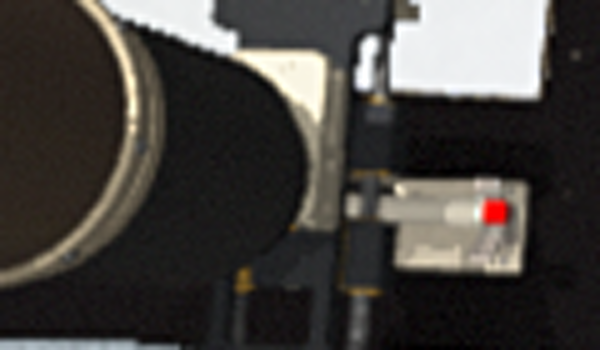

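Both views show the pen over the rest, centred across it. I'll lower it.

```bash
python3 -m handwheel '[-0.1,0,-2,0,0,0,-0.1,0,-3.6,0,0,0,-0.1,0,-4.6,0,0,0,-0.1,0,-5.1,0,0,0,-0.1,0,-5.3,0,0,0,-0.1,0,-5.3,0,0,0]'
python3 - <<'E'
from plant import sensors, viewer, r
import cv2, numpy as np
c=viewer.capture("side")
cv2.imwrite(f"pics/side6.png",cv2.resize(c["img"][225:345,255:350,::-1],None,fx=5,fy=5,interpolation=cv2.INTER_CUBIC))
s=sensors.get_state();print(s["tcp_pos"],s["eef_rot"],s["time_s"],s["contact_force"],s["gripper_width"])
E
```

```text
time_s: 7.8
tcp_pos: [0.3985, 0.3278, 0.0391]
eef_rot: [-179.7, 0.3, -89.9]
contact_force: [0.0, -0.1, 0.2]
gripper_width: 0.0135
[0.39850693 0.32788645 0.03924282] [-179.73803361    0.35113958  -89.92043823] 7.85 [ 0.04822434 -0.40317141 -0.26919376] 0.013597137713710981
```

View pics/side6.png

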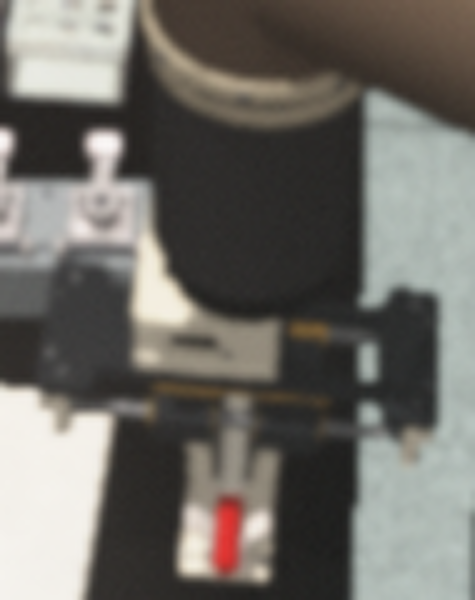

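Pen is in the mouth of the notches, centred. A last 2 mm down while watching the force, then open gently.

```bash
python3 -m handwheel '[0,0,-0.1,0,0,0,0,0,-0.2,0,0,0,0,0,-0.25,0,0,0,0,0,-0.25,0,0,0]'
python3 -m handwheel '[0,0,0,0,0,0,0,0,0,0,0,0,0,0,0,0,0,0,0,0,0,0,0,0,0,0,0,0,0,0]' 190
python3 -m handwheel '[0,0,0,0,0,0,0,0,0,0,0,0,0,0,2,0,0,0,0,0,6,0,0,0,0,0,11,0,0,0,0,-2,15,0,0,0,0,-4,15,0,0,0,0,-4,15,0,0,0]' 160
python3 - <<'E'
from plant import sensors, viewer, r
import cv2, numpy as np
for n in("side","top"):
    c=viewer.capture(n); np.savez(f"{n}7.npz",**c)
    im=c["img"][:,:,::-1]; im=im[225:345,255:350] if n=="side" else im[200:270,60:180]
    cv2.imwrite(f"pics/{n}7.png",cv2.resize(im,None,fx=5,fy=5,interpolation=cv2.INTER_CUBIC))
s=sensors.get_state();print(s["tcp_pos"],s["eef_rot"],s["time_s"],s["contact_force"],s["gripper_width"])
E
```

```text
time_s: 8.25
tcp_pos: [0.3987, 0.3281, 0.037]
eef_rot: [-179.7, 0.4, -89.9]
contact_force: [0.9, 0.7, 1.9]
gripper_width: 0.0132
time_s: 8.75
tcp_pos: [0.3987, 0.3281, 0.0369]
eef_rot: [-179.7, 0.4, -89.9]
contact_force: [0.5, 0.5, 0.1]
gripper_width: 0.0225
time_s: 9.55
tcp_pos: [0.3984, 0.2867, 0.1882]
eef_rot: [-179.7, 0.5, -90.0]
contact_force: [-0.2, -0.3, 0.4]
gripper_width: 0.0327
[0.39847535 0.28760657 0.18678645] [-179.72742645    0.38634538  -89.95885741] 9.65 [-0.50097491  0.22048249  0.92807824] 0.03265911751440013
```

View pics/side7.png

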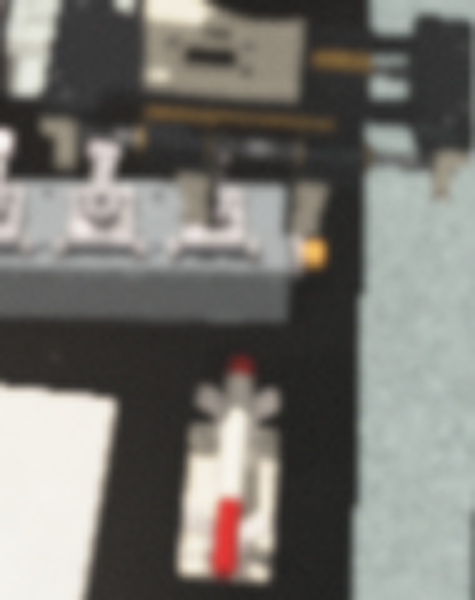

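View pics/top7.png

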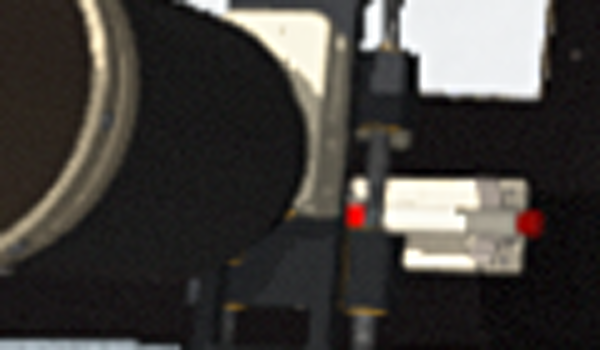

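Side view: the pen lies along the rest through both notches, with its ends at crop (240,360) and (226,577). Next I'll check it numerically and close the fingers over bolt 1.

```bash
python3 - <<'E'
from h import *
s=dict(np.load("side7.npz"));t=dict(np.load("top7.npz"))
S=lambda u,v:((u+.5)/5-.5+255,(v+.5)/5-.5+225);T=lambda u,v:((u+.5)/5-.5+60,(v+.5)/5-.5+200)
print(onz(s,S(241,356),.039),onz(s,S(225,578),.039),onz(t,T(546,224),.039))
E
python3 -m handwheel '[1,-4,0,0,0,0.04,2,-8,0,0,0,0.087,2.2,-11.3,-3,0,0,0.087,2.2,-11.3,-7,0,0,0.087,2.2,-11.3,-10,0,0,0.087,2.2,-11.3,-10.4,0,0,0.087,2.2,-11.3,-10.4,0,0,0.087]' 255
python3 - <<'E'
from plant import sensors, viewer, r
import cv2, numpy as np
for n in("side","top"):
    c=viewer.capture(n); np.savez(f"{n}8.npz",**c)
    im=c["img"][:,:,::-1]; im=im[205:305,225:335] if n=="side" else im[155:275,140:260]
    cv2.imwrite(f"pics/{n}8.png",cv2.resize(im,None,fx=5,fy=5,interpolation=cv2.INTER_CUBIC))
s=sensors.get_state();print(s["tcp_pos"],s["eef_rot"],s["time_s"],s["contact_force"],s["gripper_width"])
E
```

```text
[0.39857763 0.2561813  0.039     ] [0.39735481 0.39353849 0.039     ] [0.39799992 0.26080909 0.039     ]
time_s: 10.35
tcp_pos: [0.4202, 0.1744, 0.082]
eef_rot: [-179.9, 0.2, -84.9]
contact_force: [0.3, 0.2, 0.7]
gripper_width: 0.0004
[0.42122783 0.17557086 0.08372037] [-179.67207803    0.4042432   -84.92085334] 10.45 [-0.11530199  0.33939495 -0.18931957] 0.0004927763792761147
```

View pics/side8.png

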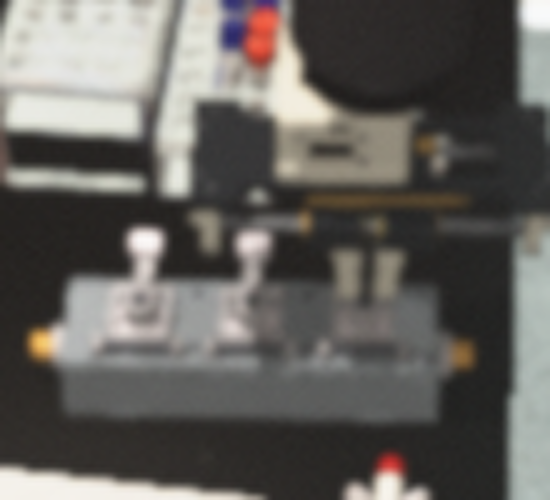

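View pics/top8.png

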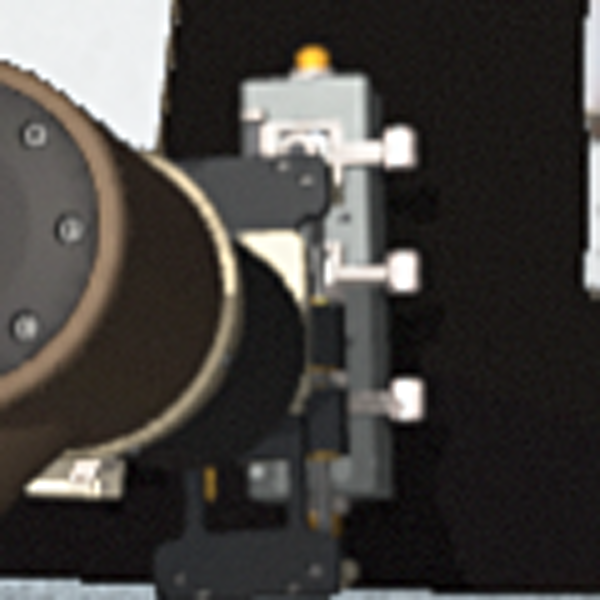

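```bash
python3 -m handwheel '[0,0,-0.6,0,0,0,0,0,-1.1,0,0,0,0,0,-1.3,0,0,0,0,0,-1.4,0,0,0]'
python3 -m handwheel '[0,0,-0.1,0,0,0,0,0,-0.2,0,0,0,0,0,-0.3,0,0,0,0,0,-0.3,0,0,0]'
python3 -c "
from plant import sensors
s=sensors.get_state();print(s['tcp_pos'],s['contact_force'])"
```

```text
time_s: 10.85
tcp_pos: [0.4211, 0.1755, 0.0697]
eef_rot: [-179.7, 0.4, -84.9]
contact_force: [-0.3, -0.4, -0.1]
gripper_width: 0.0005
time_s: 11.25
tcp_pos: [0.4212, 0.1756, 0.0676]
eef_rot: [-179.7, 0.4, -84.9]
contact_force: [-5.3, -1.6, 14.1]
gripper_width: 0.0005
[0.42124998 0.1755768  0.06762366] [-5.29103272 -1.59764196 14.08183061]
```

Bolt 1 holds 14 N at z=0.0676, so it is tight. On to bolt 2.

```bash
python3 -m handwheel '[0,0,1.2,0,0,0,2,0.2,1.5,0,0,0,5,0.4,1.5,0,0,0,6.3,0.5,1.5,0,0,0,6.3,0.5,1,0,0,0,6.3,0.5,0.3,0,0,0,6.3,0.5,0.2,0,0,0]'
python3 -m handwheel '[0,0,-0.1,0,0,0,0,0,-0.2,0,0,0,0,0,-0.3,0,0,0,0,0,-0.4,0,0,0]'
python3 -c "
from plant import sensors
s=sensors.get_state();print(s['tcp_pos'],s['contact_force'])"
```

```text
time_s: 11.95
tcp_pos: [0.4829, 0.1798, 0.0684]
eef_rot: [-179.8, 0.3, -84.9]
contact_force: [-0.1, -0.4, -0.2]
gripper_width: 0.0003
time_s: 12.35
tcp_pos: [0.4827, 0.1799, 0.0646]
eef_rot: [-179.8, 0.4, -84.9]
contact_force: [-0.1, -0.8, 4.1]
gripper_width: 0.0003
[0.48267129 0.17993551 0.06455841] [-0.12822518 -0.84331094  4.13994769]
```

Bolt 2 is sinking (z=0.0646 at only 4 N). I'll press it to its stop.

```bash
python3 -m handwheel '[0,0,-0.1,0,0,0,0,0,-0.2,0,0,0,0,0,-0.25,0,0,0,0,0,-0.3,0,0,0]'
python3 -c "
from plant import sensors
s=sensors.get_state();print(s['tcp_pos'],s['contact_force'])"
```

```text
time_s: 12.75
tcp_pos: [0.4827, 0.1799, 0.063]
eef_rot: [-179.7, 0.3, -84.9]
contact_force: [-8.5, -1.0, 25.0]
gripper_width: 0.0006
[0.48272072 0.17988511 0.0630199 ] [-8.51315322 -1.0223451  24.99436908]
```

Bolt 2 sank a full 5 mm (top at 0.063, 25 N at the stop), so it is the loose one. I'll lift, open to about 34 mm and line up over grip 2.

```bash
python3 -m handwheel '[0,0,3,0,0,0,0,0,5,0,0,0,0.3,-3,5.5,0,0,0,0.6,-4.9,5,0,0,0,0.6,-4.9,3.5,0,0,0,0.6,-4.9,2.5,0,0,0,0.6,-4.9,2.2,0,0,0,0.6,-4.9,2.2,0,0,0]' 155 20
python3 - <<'E'
from plant import sensors, viewer, r
import cv2, numpy as np
for n in("side","top"):
    c=viewer.capture(n); np.savez(f"{n}9.npz",**c)
    im=c["img"][:,:,::-1]; im=im[205:305,225:335] if n=="side" else im[155:275,140:260]
    cv2.imwrite(f"pics/{n}9.png",cv2.resize(im,None,fx=5,fy=5,interpolation=cv2.INTER_CUBIC))
s=sensors.get_state();print(s["tcp_pos"],s["eef_rot"],s["time_s"],s["contact_force"],s["gripper_width"])
E
```

```text
time_s: 13.55
tcp_pos: [0.4884, 0.131, 0.0844]
eef_rot: [-179.8, 0.3, -84.8]
contact_force: [-0.2, 0.8, -0.1]
gripper_width: 0.0341
[0.48889607 0.13133694 0.08518718] [-179.72532817    0.3384749   -84.81804412] 13.65 [-0.35266064 -0.17918029 -0.66845108] 0.034278872223288306
```

View pics/side9.png

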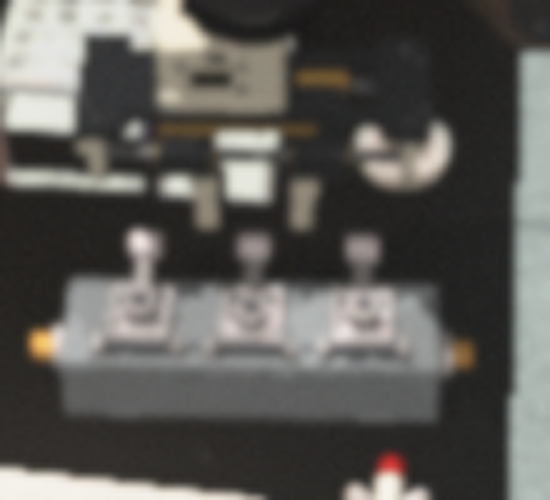

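View pics/top9.png

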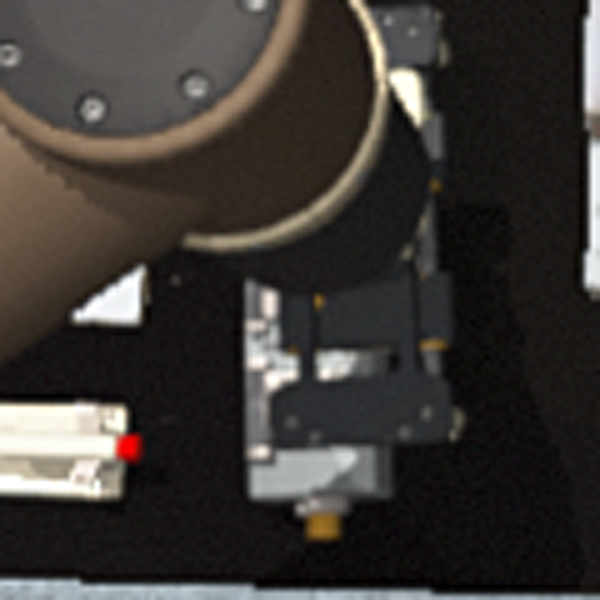

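In the side view the finger tips at crop cols 208 and 302 straddle grip 2 at col 254. Now I'll descend.

```bash
python3 -m handwheel '[0,0,-1,0,0,0,0,0,-2,0,0,0,0,0,-3,0,0,0,0,0,-3.6,0,0,0,0,0,-3.8,0,0,0,0,0,-3.8,0,0,0]'
python3 - <<'E'
from plant import sensors, viewer, r
import cv2, numpy as np
for n in("side",):
    c=viewer.capture(n)
    im=c["img"][:,:,::-1]; im=im[205:305,225:335]
    cv2.imwrite(f"pics/{n}10.png",cv2.resize(im,None,fx=5,fy=5,interpolation=cv2.INTER_CUBIC))
s=sensors.get_state();print(s["tcp_pos"],s["eef_rot"],s["time_s"],s["contact_force"],s["gripper_width"])
E
```

```text
time_s: 14.25
tcp_pos: [0.4887, 0.1312, 0.0467]
eef_rot: [-179.8, 0.3, -84.8]
contact_force: [-0.6, 0.2, 0.3]
gripper_width: 0.0347
[0.48897152 0.13133521 0.04710535] [-179.73464496    0.32704234  -84.81433381] 14.3 [-0.06112565 -0.34854847 -0.04964701] 0.03461485464912066
```

View pics/side10.png

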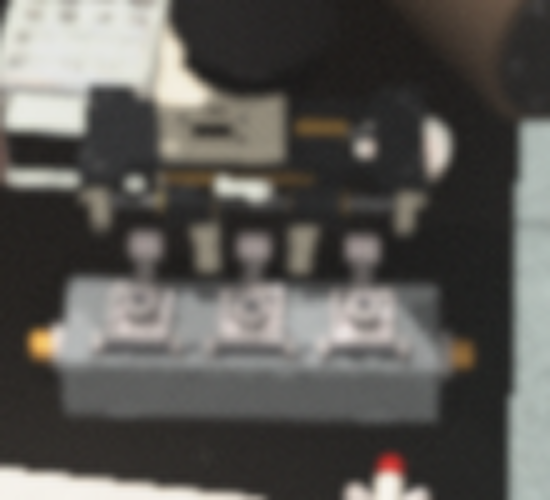

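Grip 2 is bracketed by both fingers and there is no contact. Closing.

```bash
python3 -m handwheel '[0,0,0,0,0,0,0,0,0,0,0,0,0,0,0,0,0,0,0,0,0,0,0,0,0,0,0,0,0,0,0,0,0,0,0,0]' 255 20
python3 -c "
from plant import sensors
s=sensors.get_state();print(s['tcp_pos'],s['contact_force'],s['gripper_width'])
import numpy as np
c,sn=np.cos(np.radians(5)),np.sin(np.radians(5))
for th in range(0,66,6):
  a=np.radians(th+2.3);dy=74*(np.cos(np.radians(2.3))-np.cos(a));dz=74*(np.sin(a)-np.sin(np.radians(2.3)))
  print(th,np.round([-sn*dy/10,c*dy/10,dz/10],2))
"
```

```text
time_s: 14.9
tcp_pos: [0.4891, 0.1314, 0.0472]
eef_rot: [-179.7, 0.3, -84.8]
contact_force: [-0.2, 0.5, 1.2]
gripper_width: 0.0176
[0.48906512 0.13138967 0.04722505] [-0.18431772  0.45716209  1.21111952] 0.017634955263463637
0 [-0.  0.  0.]
6 [-0.01  0.07  0.77]
12 [-0.02  0.22  1.53]
18 [-0.04  0.45  2.27]
24 [-0.07  0.76  2.98]
30 [-0.1   1.13  3.66]
36 [-0.14  1.58  4.29]
42 [-0.18  2.09  4.87]
48 [-0.23  2.66  5.4 ]
54 [-0.29  3.28  5.86]
60 [-0.34  3.94  6.25]
```

Gripped at 17.6 mm (the bar is 18 mm). I'll swing along the arc, in two halves.

```bash
python3 -m handwheel '[0,0.03,0.4,0,0,0,0,0.07,0.77,0,0,0,0,0.14,1.15,0,0,0,0,0.22,1.53,0,0,0,0,0.33,1.9,0,0,0,0,0.45,2.27,0,0,0,-0.1,0.6,2.63,0,0,0,-0.1,0.76,2.98,0,0,0]'
python3 -c "
from plant import sensors
s=sensors.get_state();print(s['tcp_pos'],s['contact_force'],s['gripper_width'],s['moment'])"
```

```text
time_s: 15.7
tcp_pos: [0.4884, 0.1391, 0.0776]
eef_rot: [-179.7, 0.3, -84.8]
contact_force: [3.1, -0.1, -2.8]
gripper_width: 0.0175
[0.48837723 0.13913064 0.07755581] [ 3.08524648 -0.05406606 -2.76704594] 0.01749694697825628 [-0.34695447 -0.7980305  -0.05497753]
```

```bash
python3 -m handwheel '[0,0.18,0.35,0,0,0,0,0.37,0.68,0,0,0,0,0.58,1.0,0,0,0,-0.1,0.82,1.31,0,0,0,-0.1,1.07,1.6,0,0,0,-0.1,1.33,1.89,0,0,0,-0.1,1.6,2.16,0,0,0,-0.2,1.9,2.42,0,0,0]'
python3 -c "
from plant import sensors
s=sensors.get_state();print(s['tcp_pos'],s['contact_force'],s['gripper_width'],s['moment'])"
```

```text
time_s: 16.5
tcp_pos: [0.4867, 0.1583, 0.1021]
eef_rot: [-179.7, 0.3, -84.8]
contact_force: [3.9, -1.5, -2.9]
gripper_width: 0.0178
[0.48667789 0.15830412 0.10208214] [ 3.93185331 -1.53493562 -2.85494426] 0.01775819812472156 [-0.77187809 -1.48268798 -0.079989  ]
```

```bash
python3 -m handwheel '[0,0.3,0.24,0,0,0,0,0.62,0.46,0,0,0,-0.1,0.95,0.66,0,0,0,-0.1,1.28,0.85,0,0,0,-0.1,1.28,0.85,0,0,0,-0.1,1.28,0.85,0,0,0]'
python3 - <<'E'
from plant import sensors, viewer, r
import cv2, numpy as np
for n in("side","top"):
    c=viewer.capture(n); np.savez(f"{n}11.npz",**c)
    im=c["img"][:,:,::-1]; im=im[185:345,225:335] if n=="side" else im[155:275,110:310]
    cv2.imwrite(f"pics/{n}11.png",cv2.resize(im,None,fx=3.7 if n=="side" else 4,fy=3.7 if n=="side" else 4,interpolation=cv2.INTER_CUBIC))
s=sensors.get_state();print(s["tcp_pos"],s["eef_rot"],s["time_s"],s["contact_force"],s["gripper_width"])
E
```

```text
time_s: 17.1
tcp_pos: [0.4857, 0.1711, 0.1107]
eef_rot: [-179.6, 0.3, -84.8]
contact_force: [0.5, -2.7, 0.1]
gripper_width: 0.0177
[0.48568139 0.17105337 0.11071616] [-179.64539075    0.32951064  -84.79467685] 17.2 [ 0.98873087 -2.57815158  0.73808224] 0.017807510218877488
```

View pics/side11.png

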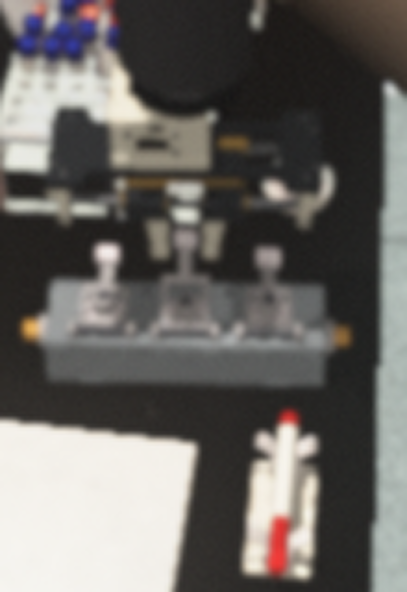

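View pics/top11.png

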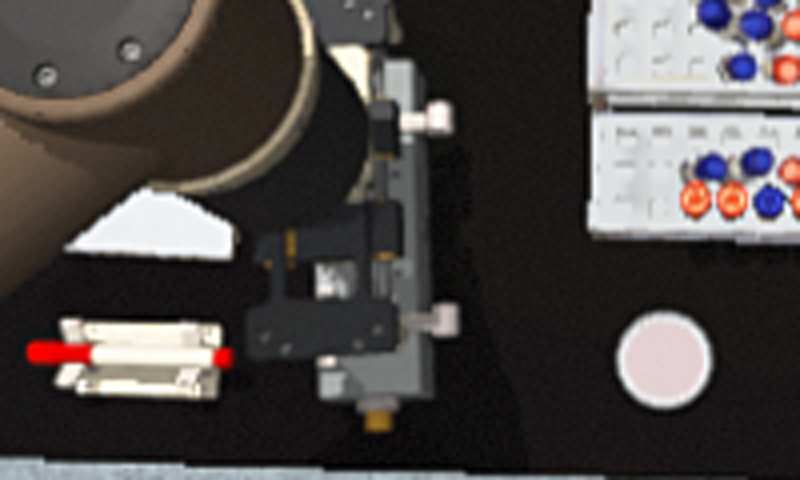

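```bash
python3 - <<'E'
from h import *
from plant import sensors
s=dict(np.load("side11.npz"))
b=np.array([.4845,.180]);u=np.array([np.sin(np.radians(5)),-np.cos(np.radians(5))])
for th in(0,30,45,60,70):
    a=np.radians(th+2.3);p=np.r_[b+u*(-.024+.074*np.cos(a)),.056+.074*np.sin(a)]
    print(th,p,((proj(s,p)-[225,185])*3.7).round())
st=sensors.get_state();print(st["tcp_pos"],st["time_s"],st["gripper_width"])
E
```

```text
0 [0.48885259 0.13024965 0.05896975] [[186. 257.]]
30 [0.4878598  0.14159732 0.09554207] [[185. 236.]]
45 [0.48678207 0.15391582 0.11038368] [[185. 234.]]
60 [0.48540627 0.16964126 0.12151913] [[184. 240.]]
70 [0.48436913 0.18149584 0.12649695] [[184. 247.]]
[0.48568139 0.17105337 0.11071616] 17.2 0.017807510218877488
```

The grip appears at crop (185,240), which matches the 60° prediction of (184,240). TCP height plus grip offset gives about 61°. Handing in.

```bash
python3 -c "
from plant import r
print(r.close_job())"
```

```text
the job is handed in; nothing more can be done
None
```

The job is done and handed in at 17.2 s: the marker lies in its rest, and bolt 2 is the loose one. The arm is still holding bolt 2's guard open at about 60°.

- **Marker:** I laid it in both V notches and let go. A square grasp would have hit the tube caps, so I gripped the marker at 45° and it swung into line as the jaws closed. After release, both views showed it resting along the notches at x = 0.398. In the last pictures it was still there.
- **Bolts:** Bolt 1 held at 14 N (top at 67.6 mm), so it is tight. Bolt 2 sank 5 mm (top at 63 mm), so it is the loose one. I did not tap bolt 3, because only one bolt is loose.
- **Guard 2:** I pinched the grip by its ends (the opening reads 17.8 mm) and swung it along its arc. The arm position gives about 61°, and the grip in the side view matches the position predicted for 60°.
- **Other things:** Guards 1 and 3 still looked shut in the last pictures. The petri dish looked unmoved in the last top view. The timer was not in those last close-ups, but it had not moved in the full top view at 6.5 s. The highest force I read was 25 N vertically, when pressing bolt 2 to its stop. No check failed or disagreed.

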